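Knock the jammed spacer out of the sloped clamping stand

TASK

The orange spacer is jammed in the sloped clamping stand, under the steel bridge. Take the white knock-out block (its black end is the handle) and with it push the spacer sideways along its channel until it is clear of the bridge, keeping your fingers off the spacer until then; put the block back down on the worktop, then lift the spacer out and set it upright in the grey tray. Leave the other things on the bench where they are.

Things in the scene. Friction and masses are not known exactly. Their poses are not given: they have to be found in the camera images.
- stand: Grey and aluminium clamping stand, fixed to the worktop, footprint about 145 x 171 mm, up to 140 mm high with the bridge. Origin on the worktop under the middle of the bridge; x horizontal, pointing up the slope (roughly to the robot's right), y along the channel, roughly away from the robot, z up. It carries the bed.
- bed: The stand's sloping aluminium plate, facing the robot's left: its z (square off the plate) leans 30 degrees from vertical towards the stand's -x; x points up the slope, y along the channel, the way to knock. Origin on the plate's surface, 50 mm above the worktop, mid-channel under the bridge. Plate spans x -45..75, y -45..116 mm. All points of the stand are told in this frame.
- entry (a point): Mouth of the channel, on the plate, bed y = -22 mm. From here to y = 10: grey fixed fence, face at x = -15, 12 thick, 40 high; opposite it the blue sprung jaw, 38 high, face at x = +15 while it holds the spacer, closing to +13 when empty (channel then 28 mm wide). Jaw housing behind: x 40..66, y -31..19, 40 high. The plate before the mouth, y < -22, has no walls.
- bridge (a point): Middle of the steel bridge's underside, 54 mm off the plate, 4 mm over the spacer, which so cannot be lifted there. The bridge spans bed y -12..12, x -18..60, z 54..64 mm (screw head at the uphill post to 68).
- bay (a point): Open bay beyond the jaws, on the plate at bed y = 60 mm: nothing above it, nothing uphill; downhill a low lip (x -23..-15, 12 mm high, up to y 106) keeps the spacer from sliding down; a 20 mm high end stop has its face at y = 106.
- spacer: Orange plastic bar 30 x 76 x 50 mm (x, y, z), 0.14 kg, two dark dots on top. Origin mid-underside. Starts standing on the bed, axes parallel to the bed's, at bed y 0..10 mm, clamped by about 6 N; pushing it along +y takes 5 to 15 N. Free and clear of the bridge past bed y = 51 (68 at the end stop); it then leans on the bay's low lip and can be taken across its 30 mm by a gripper tilted like the bed.
- jaw (a joint): Sprung jaw of the stand: 0 = closed as far as it goes, 0.002 m with the spacer in it. Spring only; it need not be handled.
- block: White plastic knock-out block, a bar 20 x 110 x 36 mm (x, y, z), 0.13 kg, loose, standing on its long 20 mm wide edge on the worktop at the right. Origin mid-underside. Its +y end, the nose, points roughly away from the robot, as the bed's +y does. It passes through the channel under the bridge, nose first, with its axes parallel to the bed's.
- nose (a point): Middle of the block's white nose face, block y = +55, z = 18 mm.
- grip (a point): Middle of the block's black rubber-sleeved end, to hold it by across its 20 mm; the sleeve spans block y -52..-16; point at y = -35, z = 18 mm.
- tray: Grey open tray, fixed to the worktop on the left, outside 130 (x) x 170 (y) x 22 mm high, walls and floor 4 mm. Origin in the middle of its underside.
- vial: Bystander: small glass vial with screw cap, 23 x 52 mm high, at the back on the left. Origin in the middle of its underside.
- dish: Bystander: round lidded dish, 57 x 15 mm, near the front edge, a little left. Origin in the middle of its underside.
- timer: Bystander: black bench timer lying flat, 50 x 76 x 24 mm, at the back on the left. Origin in the middle of its underside.
- redcap: Bystander: red-capped bottle, 48 x 111 mm high, at the back on the right. Origin in the middle of its underside.
There are look-alikes about, which are no part of the job. What is shaped like the block but turquoise or yellow is not meant.

How it is judged:
By the outcome, as a careful person would: the job done as asked, in the order asked, and still so for the second after the job is handed in, with the robot touching nothing.
It also fails if it takes over 70 s, if anything falls off the work surface, if the arm or the gripper's body presses on something with over 40 N, if the wrist force passes 120 N, or if a joint passes its speed limit or range.

ROBOT

A 6-joint arm with a two-finger parallel gripper is mounted at the origin on a cart in front of the work surface, level with it; the furniture and walls round the work are solid. World frame = base frame: x ahead of the robot, y to its left, z up, the work surface at z = 0. Lengths are in m, angles in rad, forces in N, time in s.
With the tool pointing down it reaches from about 0.325 to 0.925 m from the base axis. Payload 3.1 kg.
Tool frame: the origin (TCP) lies between the finger pads; the fingertips stand 22 mm ahead of it and the grasp point (between the pads) lies 3 mm ahead of it; z points along the fingers, y is the direction in which the jaws open and shut (so a half turn about z gives the same grasp; the last joint's range is limited). The gripper opens to 85 mm and grips with 20 to 120 N. Pads are 22 mm wide; open, the fingers measure 114 mm over their backs; the gripper's body (76 mm by 85 mm) begins 54 mm behind the grasp point. The pads swing forward as they close: fully open they stand 13 mm farther back than shut.
Start: joints at [1.137, 0.217, 1.613, -0, 1.311, -0.112], TCP at [0.198, 0.593, 0.253] pointing down, gripper open.
Joint ranges: [-2.75, 2.75], [-0.78, 2.1], [0.31, 2.55], [-1.13, 4.27], [0.13, 2.63], [-2.58, 2.58]. Speed limits (rad/s): [2.79, 2.79, 3.14, 3.14, 3.14, 3.14].

INTERFACE

Orientations are given as a rotation vector (axis times angle).
In Python, from workcell import monitor, viewer, bot gives the robot as it stands.
- The arm moves only by the shell command python3 -m inch 'ROWS'. ROWS is JSON, a list of rows, each a list of 3 entries, a list of its own where there are three numbers: the turn, a rotation vector about the tool's x, y, z in degrees, then the shift along the tool's x, y, z in cm, then the gripper's target within -1 to 1 (shut at 1, half-way at 0, fully open at -1). In form: [[[rx, ry, rz], [tx, ty, tz], gripper], ...]. A call has 1 to 12 rows; each row is the pose to reach, as a shift and turn from the pose commanded when the call began, along the tool's axes at that moment; what a row does not reach only later rows make up. A row lasts 1/10 s, in which the tool goes at most 50 mm and 8.59 degrees, less where a joint would pass 70% of its speed; a pose out of reach is approached as far as the arm can. A call with a gripper value outside its range is refused whole. The fingers move at their own pace and stop on an object; the grip force is fixed at half the most. Time passes only in rows, so rows that repeat a pose let the fingers close. It gives the time, the measured TCP pose, the force and the opening at its end, in the units of the state.
- monitor.get_state(): the state, without advancing time (a new reading comes with each control period).
- viewer.snapshot(name): name is "side" or "top"; returns (picture, depth): 384x512x3 uint8, red, green, blue; 384x512 float32, m along the optical axis (not along the pixel's ray), 0 where there is no reading.
- viewer.get_calibration(name): a dict with "vertical_fov" (degrees; the focal length in pixels is half the picture's height over the tangent of half this angle, whatever the lens; pixels are square), "cx", "cy" (the principal point, pixels), "rvec" (rotation vector, rad) and "tvec" (3), from world to camera coordinates, as OpenCV has them. Camera axes: x right, y down, z forward; pixel columns grow to the right and rows downward; lengths in m; the calibration is good to about 2 mm. A picture is of the moment at which its call begins. get_calibration takes no time and is no camera call.
- bot.job_done(): hands the job in, once; it reports no verdict.
The state is a dict: "clock": time; "q": joint angles; "qvel": joint speeds; "joint_efforts": joint torques, N m; "ee_pos": TCP position; "eef_rot": TCP orientation; "ft_force": force on the tool from outside, world axes, zero at the start; "wrist_torque": the same for the moment, N m; "finger_gap": finger opening in m.
Only numpy, scipy, OpenCV 4.12 (cv2) and the standard library are available. Lean on these libraries where they do the work, as an engineer would, in place of code of your own. Each camera call takes 0.05 s, during which the arm holds its last target. There are 200 camera calls.

## Working session

There is one attempt and no reset: what is moved stays moved. The work goes in short steps, Python scripts to look and compute and a shell command to move; the robot and the scene stay as the last step left them, time stands still between calls to the robot, and variables do not carry over. Pictures are saved under pics/ and viewed, about 8 in all and at most 12, crops included, and the job is handed in when it is done.

```bash
ls; mkdir -p pics; cat > h.py <<'E'
import numpy as np, cv2
from scipy.spatial.transform import Rotation as R
from workcell import monitor, viewer, bot
def cam(n):
    c=viewer.get_calibration(n); f=192/np.tan(np.radians(c["vertical_fov"])/2)
    K=np.array([[f,0,c["cx"]],[0,f,c["cy"]],[0,0,1]]); Rm=R.from_rotvec(np.ravel(c["rvec"])).as_matrix()
    return K,Rm,np.ravel(c["tvec"])
def snap(n,save=None):
    p,d=viewer.snapshot(n)
    if save: cv2.imwrite(f"pics/{save}.png",p[:,:,::-1]); np.save(f"pics/{save}.npy",d)
    return p,d
def pts(n,d):
    K,Rm,t=cam(n); v,u=np.mgrid[:384,:512]
    r=np.stack([(u-K[0,2])/K[0,0],(v-K[1,2])/K[1,1],np.ones(u.shape)],-1)*d[...,None]
    P=(r-t)@Rm; P[d==0]=np.nan; return P
def proj(n,P):
    K,Rm,t=cam(n); q=(np.atleast_2d(P)@Rm.T+t)@K.T; return q[:,:2]/q[:,2:]
def ray(n,u,v,z):
    K,Rm,t=cam(n); c=-Rm.T@t; r=Rm.T@np.linalg.inv(K)@np.array([u,v,1.]); return c+r*(z-c[2])/r[2]
E
python3 - <<'E'
from h import *
for n in("top","side"):
    p,d=snap(n,n+"0"); K,Rm,t=cam(n); print(n,viewer.get_calibration(n),-Rm.T@t)
a=cv2.imread("pics/top0.png");b=cv2.imread("pics/side0.png")
s=monitor.get_state();print(s)
E
```

```text
pics
top {'vertical_fov': 56.59475788644557, 'cx': 262.36313723649494, 'cy': 189.98011260104124, 'rvec': array([ 2.14355628, -2.15646377,  0.1175351 ]), 'tvec': array([0.01015873, 0.53543147, 0.95584823])} [ 0.41266667 -0.00772233  1.01492979]
side {'vertical_fov': 43.22171578689502, 'cx': 259.53664462951343, 'cy': 187.2632010077219, 'rvec': array([ 1.83336   , -0.98785953,  0.61474635]), 'tvec': array([-0.26761737,  0.2609594 ,  0.92902834])} [-0.45296825 -0.62029416  0.64254761]
{'clock': 0.1, 'q': array([ 1.13678289e+00,  2.17698821e-01,  1.61478208e+00, -1.23873859e-05,
        1.31133128e+00, -1.12200204e-01]), 'qvel': array([ 0.00090161, -0.00105294, -0.0042666 , -0.0006082 , -0.00062035,
       -0.00072291]), 'joint_efforts': array([-3.69011268e-04, -3.98075831e+01, -3.04970849e+01, -1.37407783e-04,
        4.15197050e-03,  1.15560536e-05]), 'ee_pos': array([0.19736668, 0.59228377, 0.25208196]), 'eef_rot': array([-0.50322525, -3.10043041,  0.00336165]), 'ft_force': array([-0.73337203, -0.17186007,  0.2388903 ]), 'wrist_torque': array([-0.0320587 , -0.03600371, -0.01190038]), 'finger_gap': 0.08547366720450211}
```

View pics/top0.png

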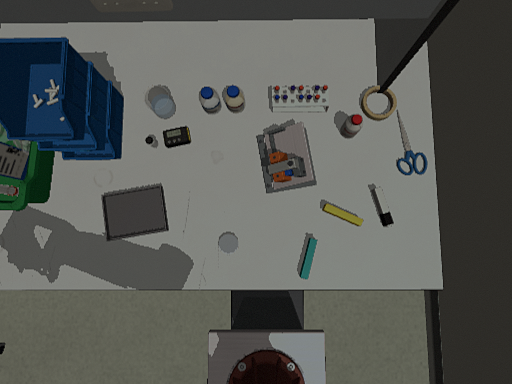

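View pics/side0.png

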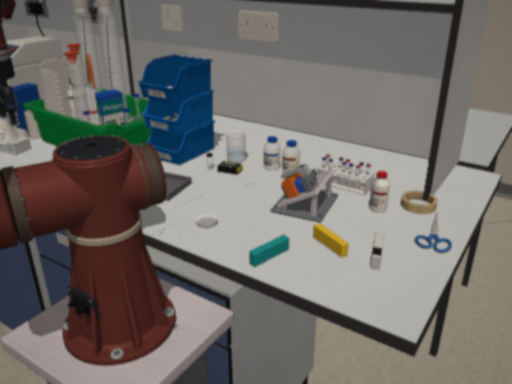

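Top view: the white block with the black end is at about (381,205). Yellow (342,213) and turquoise (308,256) are the look-alikes. The stand is at (287,157) and the tray at (135,211). Next I'll measure these and confirm with an enlarged crop.

```bash
python3 - <<'E'
from h import *
p=cv2.imread("pics/top0.png");d=np.load("pics/top0.npy");P=pts("top",d)
c1=cv2.resize(p[110:205,245:330],None,fx=6,fy=6,interpolation=cv2.INTER_CUBIC)
c2=cv2.resize(p[175:235,360:405],None,fx=6,fy=6,interpolation=cv2.INTER_CUBIC)
H=max(c1.shape[0],c2.shape[0]);o=np.zeros((H,c1.shape[1]+c2.shape[1],3),np.uint8)
o[:c1.shape[0],:c1.shape[1]]=c1;o[:c2.shape[0],c1.shape[1]:]=c2
cv2.imwrite("pics/crop1.png",o);print(o.shape)
# block: points with z 0.02..0.05
def reg(u0,u1,v0,v1,z0,z1,name):
    m=np.zeros(d.shape,bool);m[v0:v1,u0:u1]=1
    m&=(P[...,2]>z0)&(P[...,2]<z1)
    Q=P[m];r=cv2.minAreaRect((Q[:,:2]*1000).astype(np.float32));print(name,len(Q),"z",np.median(Q[:,2]),"rect",r,"mean",Q.mean(0));return Q,m
Q,m=reg(362,402,178,232,.028,.045,"block")
ctr=Q[:,:2].mean(0);u,s,vt=np.linalg.svd(Q[:,:2]-ctr,full_matrices=False);print(ctr,vt[0],((Q[:,:2]-ctr)@vt.T).min(0),((Q[:,:2]-ctr)@vt.T).max(0))
reg(95,175,178,245,.015,.03,"tray")
# plate fit: table points and stand
tb=P[230:270,60:200];print("table z",np.nanmedian(tb[...,2]))
print("stand z grid");
for v in range(120,196,5): print(v,[int(1000*P[v,u,2]) if d[v,u] else -1 for u in range(252,324,4)])
hsv=cv2.cvtColor(p,cv2.COLOR_BGR2HSV)
m=cv2.inRange(hsv,(5,120,80),(18,255,255));m[:120]=0;m[200:]=0;m[:,:250]=0;m[:,330:]=0
n,l,st,ce=cv2.connectedComponentsWithStats(m)
for i in range(1,n):
    if st[i,4]>8: print("orange",st[i],ce[i],np.nanmedian(P[l==i],0))
E
```

```text
(570, 780, 3)
block 334 z 0.03682976968850639 rect ((480.3418884277344, -296.64794921875), (108.67523193359375, 80.5845947265625), 17.708026885986328) mean [ 0.48772838 -0.32349312  0.03657134]
[ 0.48772838 -0.32349312] [-0.96337944 -0.26814186] [-0.05587747 -0.06731915] [0.05313851 0.01387037]
tray 407 z 0.021676011835932516 rect ((478.2984619140625, 369.1620788574219), (130.98275756835938, 171.79800415039062), 9.430142402648926) mean [0.47967608 0.37097293 0.0213188 ]
table z 0.0005793415705645129
stand z grid
120 [2, -2, 0, -3, 2, -1, 0, 0, 1, 1, 2, 1, 1, 1, 2, -2, 0, 0]
125 [2, -1, 1, 2, -2, 0, -2, -1, 0, 1, 72, 82, 87, -1, 0, 0, 0, 0]
130 [1, 0, 0, -2, 2, 66, 66, 70, 60, 68, 73, 76, 87, 85, 0, -2, 0, 2]
135 [0, 0, 9, 12, 35, 53, 50, 54, 60, 65, 69, 75, 81, 87, -1, 1, 0, -2]
140 [2, 0, 15, 20, 34, 55, 47, 52, 60, 62, 68, 74, 80, 86, 1, -1, 2, 3]
145 [0, 0, 13, 11, 31, 52, 42, 49, 57, 64, 67, 74, 80, 84, 10, 0, -2, 1]
150 [1, 1, -1, 10, 33, 48, 43, 51, 52, 59, 66, 73, 76, 84, 86, 1, 0, 2]
155 [1, 0, 10, 9, 29, 92, 97, 98, 73, 56, 67, 71, 77, 83, 88, 0, 4, 0]
160 [-1, 0, 1, 12, 6, 87, 96, 99, 121, 129, 133, 125, 102, 80, 84, -3, 1, -1]
165 [-2, 0, 1, 12, 100, 104, 111, 119, 123, 129, 132, 128, 108, 86, 84, 13, 0, 0]
170 [-1, 0, 2, 10, 10, 103, 109, 115, 93, 98, 87, 110, 115, 103, 85, 81, 0, -2]
175 [0, 0, 0, 11, 12, 74, 91, 96, 96, 81, 68, 108, 101, 91, 81, 85, -1, 0]
180 [-2, 0, 0, 8, 10, 9, 93, 82, 75, 62, 60, 62, 69, 78, 80, 12, 2, -1]
185 [2, 0, 0, 3, 14, 21, 31, 39, 44, 47, 11, 11, 11, 12, -1, 0, 0, 0]
190 [0, 0, 0, 0, 12, 8, 11, 6, 2, 2, 3, 1, 0, 0, 5, -1, 2, 2]
195 [-1, 0, 0, 0, 0, 3, 1, -1, 1, 0, 0, 4, 1, 0, 3, 1, 2, -1]
orange [269 151  16  12 114] [276.07017544 156.27192982] [ 0.61858563 -0.03025224  0.0935776 ]
orange [273 171  19  11 116] [280.84482759 176.45689655] [ 0.56325897 -0.04259695  0.09274043]
```

View pics/crop1.png

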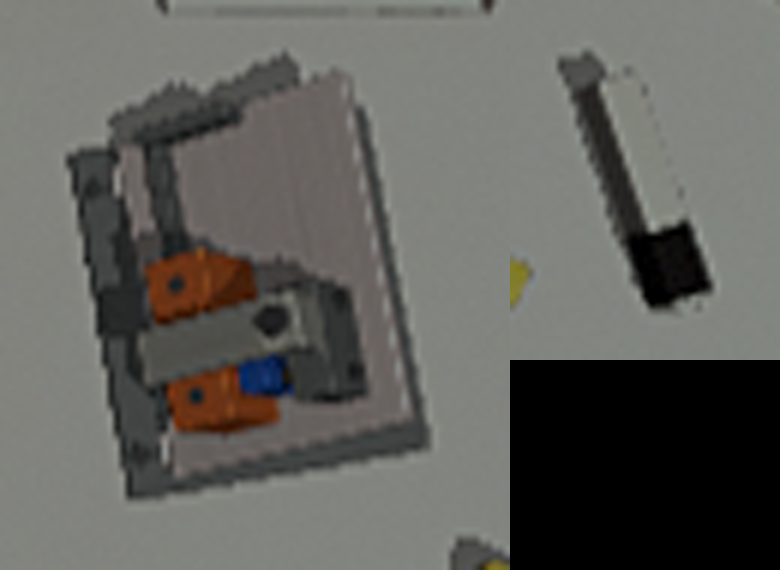

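The crop confirms it: the block is white with a black end, nose up and to the left. The spacer's dots show on both sides of the bridge. Now I'll refine the block axis and fit the bed.

```bash
python3 - <<'E'
from h import *
p=cv2.imread("pics/top0.png");d=np.load("pics/top0.npy");P=pts("top",d)
def zone(P,xr,yr,zr): return (P[...,0]>xr[0])&(P[...,0]<xr[1])&(P[...,1]>yr[0])&(P[...,1]<yr[1])&(P[...,2]>zr[0])&(P[...,2]<zr[1])
for n in("top","side"):
    D=np.load(f"pics/{n}0.npy");PP=pts(n,D)
    m=zone(PP,(.40,.58),(-.37,-.27),(.030,.043));Q=PP[m]
    print(n,"block",m.sum(),cv2.minAreaRect((Q[:,:2]*1000).astype(np.float32)),np.median(Q,0))
    m=zone(PP,(.50,.75),(-.16,.05),(-.01,.2))
    # plate
    seed=np.array([0.69,-.09,.07])
    pm=m&(PP[...,2]>.04)&(PP[...,2]<.09)&(PP[...,0]>.62)&(PP[...,1]<-.05)
    Q=PP[pm]
    for k in range(8):
        c=np.median(Q,0) if k==0 else Q.mean(0);nv=np.linalg.svd(Q-c,full_matrices=False)[2][2];nv*=np.sign(nv[2])
        Q=PP[m];Q=Q[abs((Q-c)@nv)<(.008 if k<3 else .004)]
        if k<7: Q=Q[(Q[:,2]>.05)&(Q[:,2]<.088)]
    print(n,"plate",len(Q),nv,"tilt",np.degrees(np.arccos(nv[2])),"yaw of bed y",np.degrees(np.arctan2(nv[0],-nv[1]))-90+180-180 , np.degrees(np.arctan2(nv[1],nv[0])))
    z50=c+ (0.05-c[2])*np.array([nv[0],nv[1],0])*-nv[2]/(nv[0]**2+nv[1]**2)*1.0+np.array([0,0,.05-c[2]])
    print("pt on plane z=.05",z50,"height err",(z50-c)@nv)
    np.save(f"pics/{n}_plane.npy",np.r_[z50,nv])
# dots & orange top extent (top cam)
g=cv2.cvtColor(p,cv2.COLOR_BGR2GRAY)
for (u,v) in ((245+177/6,110+284/6),(245+195/6,110+396/6)):
    u0,v0=int(u),int(v);w=g[v0-3:v0+5,u0-3:u0+5].astype(float);w=np.clip(np.percentile(w,40)-w,0,None)
    w[[0,-1]]=0;w[:,[0,-1]]=0
    y,x=np.mgrid[v0-3:v0+5,u0-3:u0+5];print("dot",(w*x).sum()/w.sum(),(w*y).sum()/w.sum(),P[v0,u0])
E
```

```text
top block 321 ((489.6512451171875, -325.36846923828125), (108.9522476196289, 22.583513259887695), 15.937033653259277) [ 0.48838357 -0.32434819  0.0369184 ]
top plate 1691 [-0.08235457  0.48175548  0.87242729] tilt 29.258056176425338 yaw of bed y -260.2992372469133 99.70076275308668
pt on plane z=.05 [ 0.63551135 -0.04468534  0.05      ] height err 5.2179986122670196e-18
side block 236 ((487.0852355957031, -325.7213439941406), (113.58898162841797, 20.591642379760742), 16.94228744506836) [ 0.48120975 -0.32773181  0.03399508]
side plate 299 [-0.01334103  0.24778077  0.96872427] tilt 14.367454503191592 yaw of bed y -266.9180526285499 93.08194737145011
pt on plane z=.05 [0.60902477 0.00964809 0.05      ] height err 1.7353061551434843e-18
dot 274.1232227488152 157.11374407582937 [ 0.61519109 -0.02503361  0.09387421]
dot 277.1641791044776 175.53731343283582 [ 0.56465153 -0.03244059  0.09285411]
```

```bash
cat >> h.py <<'E'
def bedR(yaw):
    a=np.radians(yaw);y=np.array([np.cos(a),np.sin(a),0]);xh=np.array([np.sin(a),-np.cos(a),0])
    t=np.radians(30);z=np.array([0,0,1])*np.cos(t)-xh*np.sin(t);x=np.cross(y,z);return np.stack([x,y,z],1)
E
python3 - <<'E'
from h import *
d=np.load("pics/top0.npy");P=pts("top",d)
a=ray("top",274.12,157.11,.0933);b=ray("top",277.16,175.54,.0933);print("dots",a,b,"len",np.linalg.norm(a-b),"yaw",np.degrees(np.arctan2(*(a-b)[1::-1])))
m=(P[...,0]>.5)&(P[...,0]<.78)&(P[...,1]>-.18)&(P[...,1]<.06)&(P[...,2]>.005);Q=P[m]
B=bedR(9.7);mid=(a+b)/2;o=mid-B[:,2]*.05;print("o",o)
q=(Q-o)@B
pl=q[(abs(q[:,2])<.004)]; print("plate y",np.percentile(pl[:,1],[0,1,99,100]),"x",np.percentile(pl[:,0],[0,1,99,100]))
# uphill edge direction
up=[]
for y0 in np.arange(-.03,.11,.01):
    s=pl[(abs(pl[:,1]-y0)<.005)];up.append((y0,s[:,0].max()))
up=np.array(up);print("uphill edge slope deg",np.degrees(np.polyfit(up[:,0],up[:,1],1)[0]),up[:,1].round(3))
br=q[(q[:,2]>.058)&(q[:,2]<.070)&(q[:,0]<.04)];print("bridge",len(br),"y",np.percentile(br[:,1],[0,5,50,95,100]),"z",np.median(br[:,2]))
for x0 in (-.01,0,.01,.02,.03):
    s=br[abs(br[:,0]-x0)<.005];print(x0,s[:,1].min(),s[:,1].max())
sp=q[(abs(q[:,2]-.05)<.003)&(abs(q[:,0])<.016)];print("spacer top",len(sp),"y",np.percentile(sp[:,1],[0,2,98,100]),"x",np.percentile(sp[:,0],[0,2,98,100]),np.median(sp[:,2]))
# block via rays: white/black contour at z=.036
p=cv2.imread("pics/top0.png");c=P[(P[...,0]>.40)&(P[...,0]<.58)&(P[...,1]>-.37)&(P[...,1]<-.27)&(P[...,2]>.030)&(P[...,2]<.043)]
u,s,vt=np.linalg.svd(c[:,:2]-c[:,:2].mean(0),full_matrices=False);print("block svd yaw",np.degrees(np.arctan2(-vt[0,1],-vt[0,0])))
E
```

```text
dots [ 0.6150193  -0.02535764  0.0933    ] [ 0.56579364 -0.03285935  0.0933    ] len 0.049793990031370076 yaw 8.664885041796326
o [ 0.59461871 -0.05375108  0.04999873]
plate y [-0.0805308  -0.04895737  0.11156279  0.18762201] x [-0.09325104 -0.0669376   0.07643023  0.07754985]
uphill edge slope deg 0.236355651125774 [0.076 0.076 0.078 0.075 0.076 0.076 0.077 0.076 0.076 0.077 0.076 0.077
 0.077 0.077 0.076]
bridge 185 y [-0.01700968 -0.01583018 -0.00503092  0.00574003  0.00774867] z 0.06439433590725557
-0.01 -0.017009682088820872 0.0064929528706323325
0 -0.016817334486900534 0.007748665898121447
0.01 -0.016856313111908442 0.006939830000571637
0.02 -0.016234086066036744 0.007491118710210305
0.03 -0.01679813411337343 0.006946799981530308
spacer top 177 y [-0.03703792 -0.0358882   0.03759159  0.039083  ] x [-0.01379387 -0.01251032  0.01547938  0.01581763] 0.050497376605571326
block svd yaw 16.564330822318414
```

```bash
cat >> h.py <<'E'
B=bedR(9.6)
OS=np.array([0.59462,-0.05375,.05])+B[:,0]*.001
O=OS-B[:,1]*.005
def bed(x,y,z): return O+B@np.array([x,y,z])/1000.
def toolR(zdir,ydir):
    z=np.array(zdir,float);z/=np.linalg.norm(z);y=np.array(ydir,float);y-=z*(y@z);y/=np.linalg.norm(y)
    return np.stack([np.cross(y,z),y,z],1)
def go(pos,Rt,from_pos=None,from_R=None):
    s=monitor.get_state();p0=np.array(s["ee_pos"]) if from_pos is None else from_pos
    R0=R.from_rotvec(s["eef_rot"]).as_matrix() if from_R is None else from_R
    out=R.from_matrix(R0.T@Rt).as_rotvec(degrees=True),R0.T@(np.array(pos)-p0)*100
    print("turn",out[0].round(2),"ang",np.linalg.norm(out[0]).round(1),"shift cm",out[1].round(2));return out
def st():
    s=monitor.get_state();print("t",round(s["clock"],2),"p",s["ee_pos"].round(4),"F",s["ft_force"].round(1),"gap",round(s["finger_gap"],4),"q",s["q"].round(2));return s
E
python3 - <<'E'
from h import *
s=st();R0=R.from_rotvec(s["eef_rot"]).as_matrix();print(R0.round(3))
a=np.radians(16.2);yd=np.array([-np.sin(a),np.cos(a),0])
for sg in(1,-1):
    Rt=toolR([0,0,-1],sg*yd)
    go([.455,-.3353,.20],Rt)
    go([.45,0,.25],Rt)
E
```

```text
t 0.1 p [0.1974 0.5923 0.2521] F [-0.7 -0.2  0.2] gap 0.0855 q [ 1.14  0.22  1.61 -0.    1.31 -0.11]
[[-0.949  0.316 -0.001]
 [ 0.316  0.949 -0.002]
 [ 0.    -0.002 -1.   ]]
turn [ -0.12  -0.05 -34.64] ang 34.6 shift cm [-53.78 -79.84   5.37]
turn [ -0.12  -0.05 -34.64] ang 34.6 shift cm [-42.7 -48.2   0.3]
turn [-7.0000e-02  1.6000e-01  1.4536e+02] ang 145.4 shift cm [-53.78 -79.84   5.37]
turn [-7.0000e-02  1.6000e-01  1.4536e+02] ang 145.4 shift cm [-42.7 -48.2   0.3]
```

```bash
python3 -m inch '[[[0,0,90],[-42.7,-48.2,0.3],-1],[[0,0,90],[-42.7,-48.2,0.3],-1],[[0,0,90],[-42.7,-48.2,0.3],-1],[[0,0,90],[-42.7,-48.2,0.3],-1],[[0,0,90],[-42.7,-48.2,0.3],-1],[[0,0,90],[-42.7,-48.2,0.3],-1],[[0,0,90],[-42.7,-48.2,0.3],-1],[[0,0,90],[-42.7,-48.2,0.3],-1],[[0,0,90],[-42.7,-48.2,0.3],-1],[[0,0,90],[-42.7,-48.2,0.3],-1],[[0,0,90],[-42.7,-48.2,0.3],-1],[[0,0,90],[-42.7,-48.2,0.3],-1]]'
cat > g1.py <<'E'
from h import *
import sys
s=st();a=np.radians(16.2);Rt=toolR([0,0,-1],[np.sin(a),-np.cos(a),0])
go([.455,-.3353,float(sys.argv[1])],Rt)
E
python3 g1.py .10
```

```text
clock: 1.3
ee_pos: [0.4331, 0.039, 0.2503]
eef_rot: [-2.55, -1.835, -0.001]
ft_force: [1.0, 0.7, -0.3]
finger_gap: 0.0855
t 1.3 p [0.4331 0.039  0.2503] F [ 1.   0.7 -0.3] gap 0.0855 q [-0.07 -0.21  2.04  0.    1.3   0.25]
turn [-0.000e+00 -2.000e-02  5.528e+01] ang 55.3 shift cm [-34.8   13.97  15.02]
```

```bash
python3 -m inch '[[[0,0,55.3],[-34.8,14,15],-1],[[0,0,55.3],[-34.8,14,15],-1],[[0,0,55.3],[-34.8,14,15],-1],[[0,0,55.3],[-34.8,14,15],-1],[[0,0,55.3],[-34.8,14,15],-1],[[0,0,55.3],[-34.8,14,15],-1],[[0,0,55.3],[-34.8,14,15],-1],[[0,0,55.3],[-34.8,14,15],-1],[[0,0,55.3],[-34.8,14,15],-1],[[0,0,55.3],[-34.8,14,15],-1],[[0,0,55.3],[-34.8,14,15],-1]]'
python3 g1.py .027
python3 - <<'E'
from h import *
p,d=snap("top","top1");P=pts("top",d)
c=cv2.resize(p[160:260,330:430,::-1],None,fx=5,fy=5,interpolation=cv2.INTER_CUBIC);cv2.imwrite("pics/c2.png",c)
E
```

```text
clock: 2.4
ee_pos: [0.4556, -0.3322, 0.1005]
eef_rot: [-3.109, -0.445, 0.001]
ft_force: [-0.5, 0.4, -0.5]
finger_gap: 0.0858
t 2.4 p [ 0.4556 -0.3322  0.1005] F [-0.5  0.4 -0.5] gap 0.0858 q [-0.75  0.27  1.86  0.    1.01  0.53]
turn [-0.07  0.01  0.08] ang 0.1 shift cm [-0.14  0.29  7.35]
```

View pics/c2.png

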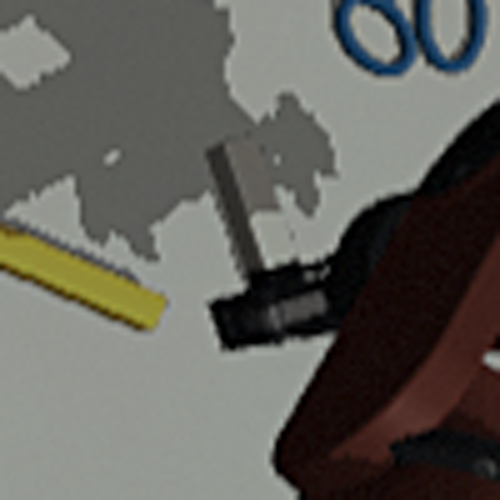

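The gripper straddles the black handle (about 270,300 in the crop), and the yellow look-alike at (140,310) is clear of the fingers. Next I descend and grip.

```bash
python3 -m inch '[[[0,0,0],[-0.1,0.15,4],-1],[[0,0,0],[-0.1,0.15,6.2],-1],[[0,0,0],[-0.1,0.15,7.35],-1],[[0,0,0],[-0.1,0.15,7.35],-0.2],[[0,0,0],[-0.1,0.15,7.35],0.4],[[0,0,0],[-0.1,0.15,7.35],1],[[0,0,0],[-0.1,0.15,7.35],1],[[0,0,0],[-0.1,0.15,7.35],1],[[0,0,0],[-0.1,0.15,7.35],1],[[0,0,0],[-0.1,0.15,7.35],1]]'; python3 g1.py .027
```

```text
clock: 3.45
ee_pos: [0.4563, -0.336, 0.0285]
eef_rot: [3.108, 0.444, 0.003]
ft_force: [-0.8, 0.3, 6.1]
finger_gap: 0.0187
t 3.45 p [ 0.4563 -0.336   0.0285] F [-0.8  0.3  6.1] gap 0.0187 q [-0.76  0.39  1.88  0.    0.87  0.53]
turn [ 0.12 -0.08  0.05] ang 0.2 shift cm [-0.1  -0.1   0.15]
```

```bash
cat > g2.py <<'E'
from h import *
import sys
s=st();Rt=toolR(-B[:,2],B[:,0]);print("TCP in bed mm",(B.T@(s["ee_pos"]-O)*1000).round(1))
go(bed(*map(float,sys.argv[1:4])),Rt)
E
python3 -m inch '[[[0,0,0],[0,0,-4],1],[[0,0,0],[0,0,-8],1],[[0,0,0],[0,0,-12],1],[[0,0,0],[0,0,-12],1]]'; python3 g2.py 0 -190 80
```

```text
clock: 3.85
ee_pos: [0.4587, -0.3384, 0.1538]
eef_rot: [3.1, 0.443, 0.013]
ft_force: [0.5, -0.8, -0.6]
finger_gap: 0.019
t 3.85 p [ 0.4587 -0.3384  0.1538] F [ 0.5 -0.8 -0.6] gap 0.019 q [-0.76  0.2   1.83 -0.    1.1   0.53]
TCP in bed mm [ 274.4 -176.5  -39.1]
turn [-29.34  -2.15   6.39] ang 30.1 shift cm [  2.08 -29.71   3.08]
```

```bash
python3 -m inch '[[[-29.3,-2.15,6.4],[2.1,-29.7,3.1],1],[[-29.3,-2.15,6.4],[2.1,-29.7,3.1],1],[[-29.3,-2.15,6.4],[2.1,-29.7,3.1],1],[[-29.3,-2.15,6.4],[2.1,-29.7,3.1],1],[[-29.3,-2.15,6.4],[2.1,-29.7,3.1],1],[[-29.3,-2.15,6.4],[2.1,-29.7,3.1],1],[[-29.3,-2.15,6.4],[2.1,-29.7,3.1],1],[[-29.3,-2.15,6.4],[2.1,-29.7,3.1],1]]'; python3 g2.py 0 -160 36.5
python3 - <<'E'
from h import *
p,d=snap("top","top3");ps,ds=snap("side","side3")
a=cv2.resize(p[110:260,215:345,::-1],None,fx=4,fy=4,interpolation=cv2.INTER_CUBIC);cv2.imwrite("pics/c3.png",a)
P=pts("top",d);q=(P-O)@B
s=monitor.get_state();tb=(B.T@(s["ee_pos"]-O))*1000
m=(abs(q[...,0]-tb[0]/1000)<.03)&(q[...,1]>tb[1]/1000+.03)&(q[...,1]<-.05)&(q[...,2]>tb[2]/1000-.035)
Q=q[m]*1000;top=Q[Q[:,2]>tb[2]+2]
print(tb.round(1),len(top),"x",np.percentile(top[:,0],[2,50,98]).round(1),"y max",np.percentile(Q[:,1],[95,98,100]).round(1),"z",np.percentile(top[:,2],[5,50,95]).round(1))
print("rect",cv2.minAreaRect(top[:,:2].astype(np.float32)))
f=np.polyfit(top[:,1],top[:,2],1);print("pitch deg",np.degrees(np.arctan(f[0])), "yaw", np.degrees(np.arctan(np.polyfit(top[:,1],top[:,0],1)[0])))
E
```

```text
clock: 4.65
ee_pos: [0.3893, -0.0389, 0.1133]
eef_rot: [2.622, 0.237, 0.044]
ft_force: [-0.0, -1.0, -1.3]
finger_gap: 0.0192
t 4.65 p [ 0.3893 -0.0389  0.1133] F [-0.  -1.  -1.3] gap 0.0192 q [ 0.07 -0.07  2.29 -0.63  0.97  1.84]
TCP in bed mm [ -11.7 -194.9   79.2]
turn [-0.82  0.36  0.81] ang 1.2 shift cm [3.5  1.28 4.23]
[  -7.2 -193.7   78.5] 344 x [-21.5  -4.   19.5] y max [-108.5 -105.9 -104.6] z [ 83.7  88.4 389.5]
rect ((-3.9089012145996094, -134.1280517578125), (58.93417739868164, 53.73643493652344), 89.46452331542969)
pitch deg -76.70310888826668 yaw -16.13738528716567
```

View pics/c3.png

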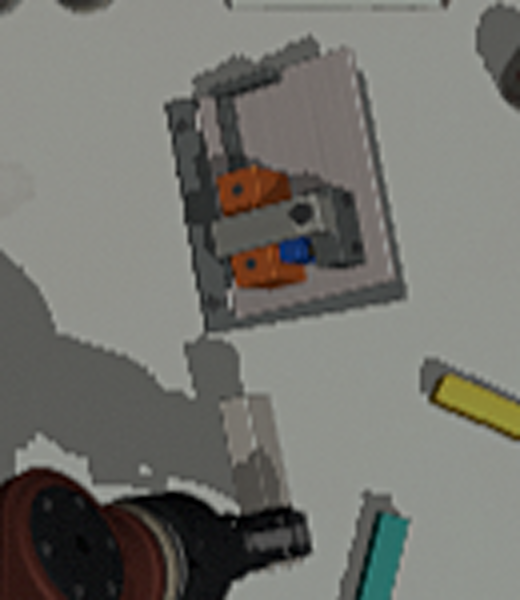

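```bash
python3 - <<'E'
from h import *
d=np.load("pics/top3.npy");q=(pts("top",d)-O)@B*1000
m=(abs(q[...,0]+7)<25)&(q[...,1]>-165)&(q[...,1]<-95)&(q[...,2]>81)&(q[...,2]<93);Q=q[m]
print(len(Q),"x",np.percentile(Q[:,0],[2,50,98]).round(1),"y",np.percentile(Q[:,1],[1,99]).round(1),"z",np.percentile(Q[:,2],[5,50,95]).round(1))
print(cv2.minAreaRect(Q[:,:2].astype(np.float32)),"pitch",np.degrees(np.arctan(np.polyfit(Q[:,1],Q[:,2],1)[0])),"roll",np.degrees(np.arctan(np.polyfit(Q[:,0],Q[:,2],1)[0])))
E
python3 g2.py 0 -160 36.5
```

```text
191 x [-21.5  -9.7  -0.6] y [-164.1 -105.1] z [82.7 86.4 88.6]
((-11.009227752685547, -134.77597045898438), (22.384172439575195, 60.03865432739258), 1.2012968063354492) pitch -0.3805651305141454 roll -3.917726007532848
t 4.75 p [ 0.3913 -0.0429  0.1149] F [-0.3 -0.7 -0.5] gap 0.019 q [ 0.06 -0.07  2.29 -0.63  0.97  1.84]
TCP in bed mm [  -7.2 -193.7   78.5]
turn [-0.66  0.4   0.51] ang 0.9 shift cm [3.39 0.8  4.17]
```

```bash
python3 -m inch '[[[-0.6,0.4,0.5],[1,0.6,2],1],[[-0.6,0.4,0.5],[2.4,0.6,3.4],1],[[-0.6,0.4,0.5],[3.4,0.6,4.2],1],[[-0.6,0.4,0.5],[3.4,0.6,4.2],1],[[-0.6,0.4,0.5],[3.4,0.6,4.2],1],[[-0.6,0.4,0.5],[3.4,0.6,4.2],1]]'; python3 g2.py 0 -135 36.5
```

```text
clock: 5.35
ee_pos: [0.4293, -0.0648, 0.0822]
eef_rot: [2.611, 0.211, 0.059]
ft_force: [1.1, 0.4, -1.3]
finger_gap: 0.019
t 5.35 p [ 0.4293 -0.0648  0.0822] F [ 1.1  0.4 -1.3] gap 0.019 q [ 0.01  0.08  2.23 -0.7   0.88  1.89]
TCP in bed mm [   0.6 -159.8   36.2]
turn [-0.04  0.07 -0.36] ang 0.4 shift cm [ 2.48 -0.08 -0.03]
```

```bash
python3 -m inch '[[[0,0,-0.3],[1,-0.05,0],1],[[0,0,-0.3],[2,-0.05,0],1],[[0,0,-0.3],[2.5,-0.05,0],1],[[0,0,-0.3],[2.5,-0.05,0],1]]'; python3 g2.py 0 -68 36.5
python3 - <<'E'
from h import *
p,d=snap("top","top4")
a=cv2.resize(p[120:240,235:345,::-1],None,fx=5,fy=5,interpolation=cv2.INTER_CUBIC);cv2.imwrite("pics/c4.png",a)
E
```

```text
clock: 5.75
ee_pos: [0.4561, -0.0591, 0.0825]
eef_rot: [2.61, 0.22, 0.061]
ft_force: [-1.4, -0.3, -2.6]
finger_gap: 0.019
t 5.75 p [ 0.4561 -0.0591  0.0825] F [-1.4 -0.3 -2.6] gap 0.019 q [ 0.02  0.13  2.17 -0.69  0.89  1.89]
TCP in bed mm [  -0.2 -132.5   37.1]
turn [-0.02 -0.12  0.01] ang 0.1 shift cm [6.45 0.02 0.07]
```

View pics/c4.png

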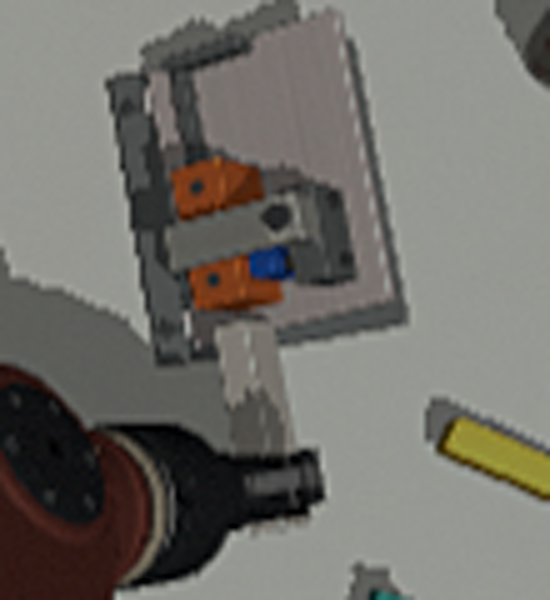

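The nose (248,325) is lined up behind the spacer's rear end (240,305). Now pushing.

```bash
python3 -m inch '[[[0,0,0],[0.6,0,0],1],[[0,0,0],[1.2,0,0],1],[[0,0,0],[1.8,0,0],1],[[0,0,0],[2.4,0,0],1],[[0,0,0],[3,0,0],1]]'; python3 g2.py 0 -68 36.5
```

```text
clock: 6.3
ee_pos: [0.4795, -0.0553, 0.0804]
eef_rot: [2.609, 0.216, 0.043]
ft_force: [-10.9, 0.2, 3.0]
finger_gap: 0.0189
t 6.3 p [ 0.4795 -0.0553  0.0804] F [-10.9   0.2   3. ] gap 0.0189 q [ 0.03  0.19  2.11 -0.68  0.91  1.88]
TCP in bed mm [  -1.1 -108.8   35.2]
turn [0.01 0.67 0.05] ang 0.7 shift cm [ 4.08  0.12 -0.18]
```

```bash
python3 -m inch '[[[0,0,0],[0.6,0,0],1],[[0,0,0],[1.2,0,0],1],[[0,0,0],[1.8,0,0],1],[[0,0,0],[2.4,0,0],1],[[0,0,0],[3,0,0],1],[[0,0,0],[3.6,0,0],1],[[0,0,0],[3.8,0,0],1],[[0,0,0],[3.8,0,0],1]]'; python3 g2.py 0 -68 36.5
python3 - <<'E'
from h import *
p,d=snap("top","top5");q=(pts("top",d)-O)@B*1000
m=(abs(q[...,2]-50)<4)&(abs(q[...,0])<20)&(q[...,1]>14)&(q[...,1]<110);Q=q[m]
print(len(Q),"spacer top y",np.percentile(Q[:,1],[1,50,99]).round(1),"x",np.percentile(Q[:,0],[1,50,99]).round(1),cv2.minAreaRect(Q[:,:2].astype(np.float32)))
E
```

```text
clock: 7.1
ee_pos: [0.5225, -0.0479, 0.0822]
eef_rot: [2.611, 0.22, 0.061]
ft_force: [-0.0, 0.1, -1.0]
finger_gap: 0.0191
t 7.1 p [ 0.5225 -0.0479  0.0822] F [-0.   0.1 -1. ] gap 0.0191 q [ 0.04  0.26  2.02 -0.67  0.92  1.88]
TCP in bed mm [ -0.3 -65.1  36.7]
turn [-0.04 -0.08  0.01] ang 0.1 shift cm [-0.29  0.03  0.02]
299 spacer top y [24.7 61.2 98.9] x [-13.8   1.7  15.2] ((0.2900381088256836, 60.909912109375), (30.796611785888672, 78.53650665283203), 1.580091118812561)
```

The spacer is now at bed y ≈ 61, clear and standing. Next I retract the block and take it back.

```bash
python3 -m inch '[[[0,0,0],[-3,0,0],1],[[0,0,0],[-6,0,0],1],[[0,0,0],[-9,0,0],1],[[0,0,0],[-12,0,0],1],[[0,0,0],[-12.5,0,-4],1],[[0,0,0],[-12.5,0,-7],1],[[0,0,0],[-12.5,0,-7],1]]'
sed -i 's/\[.455,-.3353,/[.4563,-.336,/' g1.py; python3 g1.py .13
```

```text
clock: 7.85
ee_pos: [0.3955, -0.0333, 0.1465]
eef_rot: [2.61, 0.22, 0.072]
ft_force: [0.9, -0.2, -1.0]
finger_gap: 0.0189
t 7.85 p [ 0.3955 -0.0333  0.1465] F [ 0.9 -0.2 -1. ] gap 0.0189 q [ 0.1  -0.13  2.27 -0.62  1.04  1.83]
turn [30.01  1.16 -6.42] ang 30.7 shift cm [ 0.84 25.9  16.87]
```

```bash
python3 -m inch '[[[30,1.2,-6.4],[0.8,25.9,16.9],1],[[30,1.2,-6.4],[0.8,25.9,16.9],1],[[30,1.2,-6.4],[0.8,25.9,16.9],1],[[30,1.2,-6.4],[0.8,25.9,16.9],1],[[30,1.2,-6.4],[0.8,25.9,16.9],1],[[30,1.2,-6.4],[0.8,25.9,16.9],1],[[30,1.2,-6.4],[0.8,25.9,16.9],1],[[30,1.2,-6.4],[0.8,25.9,16.9],1],[[30,1.2,-6.4],[0.8,25.9,16.9],1],[[30,1.2,-6.4],[0.8,25.9,16.9],1]]'
python3 g1.py .030
```

```text
clock: 8.85
ee_pos: [0.4509, -0.3384, 0.124]
eef_rot: [-3.109, -0.434, 0.017]
ft_force: [-0.4, 0.5, -1.9]
finger_gap: 0.0191
t 8.85 p [ 0.4509 -0.3384  0.124 ] F [-0.4  0.5 -1.9] gap 0.0191 q [-0.76  0.24  1.85 -0.01  1.06  0.53]
turn [-0.21  0.59 -0.29] ang 0.7 shift cm [ 0.68 -0.05  9.39]
```

```bash
python3 -m inch '[[[-0.2,0.6,-0.3],[0.3,0,3],1],[[-0.2,0.6,-0.3],[0.3,0,6],1],[[-0.2,0.6,-0.3],[0.3,0,8.5],1],[[-0.2,0.6,-0.3],[0.3,0,9.1],1],[[-0.2,0.6,-0.3],[0.3,0,9.3],1],[[-0.2,0.6,-0.3],[0.3,0,9.4],1],[[-0.2,0.6,-0.3],[0.3,0,9.4],1]]'
python3 g1.py .0285
```

```text
clock: 9.55
ee_pos: [0.455, -0.3375, 0.033]
eef_rot: [3.106, 0.447, 0.006]
ft_force: [0.1, -0.1, -2.2]
finger_gap: 0.0187
t 9.55 p [ 0.455  -0.3375  0.033 ] F [ 0.1 -0.1 -2.2] gap 0.0187 q [-0.76  0.38  1.88  0.    0.88  0.52]
turn [ 0.24 -0.19  0.16] ang 0.3 shift cm [ 0.17 -0.1   0.45]
```

```bash
python3 -m inch '[[[0,0,0],[0,0,0.2],1],[[0,0,0],[0,0,0.4],1],[[0,0,0],[0,0,0.4],1],[[0,0,0],[0,0,0.4],1]]'
python3 g1.py .0285
```

```text
clock: 9.95
ee_pos: [0.4548, -0.3376, 0.0286]
eef_rot: [3.107, 0.446, 0.006]
ft_force: [-1.2, 0.6, 4.9]
finger_gap: 0.0188
t 9.95 p [ 0.4548 -0.3376  0.0286] F [-1.2  0.6  4.9] gap 0.0188 q [-0.76  0.39  1.88  0.    0.87  0.52]
turn [ 0.21 -0.17  0.14] ang 0.3 shift cm [ 0.19 -0.11  0.01]
```

Contact with the worktop (4.9 N upward). Release and rise.

```bash
python3 -m inch '[[[0,0,0],[0,0,0],0.4],[[0,0,0],[0,0,0],0],[[0,0,0],[0,0,0],-0.5],[[0,0,0],[0,0,0],-0.5],[[0,0,0],[0,0,-3],-0.5],[[0,0,0],[0,0,-7],-0.5],[[0,0,0],[0,0,-12],-0.5],[[0,0,0],[0,0,-17],-0.5],[[0,0,0],[0,0,-17],-0.5]]'
python3 - <<'E'
from h import *
P=pts("top",snap("top","top6")[1])
Q=P[(P[...,0]>.40)&(P[...,0]<.58)&(P[...,1]>-.38)&(P[...,1]<-.27)&(P[...,2]>.028)&(P[...,2]<.045)];print(len(Q),cv2.minAreaRect((Q[:,:2]*1000).astype(np.float32)),np.median(Q[:,2]))
E
python3 g2.py 0 61 150
```

```text
clock: 10.85
ee_pos: [0.4579, -0.3406, 0.2069]
eef_rot: [3.095, 0.445, 0.02]
ft_force: [-0.3, -0.6, 1.2]
finger_gap: 0.0638
330 ((488.15985107421875, -327.4764709472656), (108.86093139648438, 21.6748104095459), 16.505449295043945) 0.03683669735010644
t 10.9 p [ 0.4562 -0.3391  0.203 ] F [-0.4  0.3 -0.6] gap 0.064 q [-0.76  0.14  1.8   0.    1.19  0.52]
TCP in bed mm [ 299.1 -179.1    3.3]
turn [-29.35  -2.21   6.47] ang 30.1 shift cm [ 27.73 -30.21   2.12]
```

```bash
python3 g2.py 0 61 190
```

```text
t 10.9 p [ 0.4562 -0.3391  0.203 ] F [-0.4  0.3 -0.6] gap 0.064 q [-0.76  0.14  1.8   0.    1.19  0.52]
TCP in bed mm [ 299.1 -179.1    3.3]
turn [-29.35  -2.21   6.47] ang 30.1 shift cm [ 27.99 -32.16  -1.36]
```

```bash
python3 -m inch '[[[-29.3,-2.2,6.4],[28,-32.1,-1.5],-0.5],[[-29.3,-2.2,6.4],[28,-32.1,-1.5],-0.5],[[-29.3,-2.2,6.4],[28,-32.1,-1.5],-0.5],[[-29.3,-2.2,6.4],[28,-32.1,-1.5],-0.5],[[-29.3,-2.2,6.4],[28,-32.1,-1.5],-0.5],[[-29.3,-2.2,6.4],[28,-32.1,-1.5],-0.5],[[-29.3,-2.2,6.4],[28,-32.1,-1.5],-0.5],[[-29.3,-2.2,6.4],[28,-32.1,-1.5],-0.5],[[-29.3,-2.2,6.4],[28,-32.1,-1.5],-0.5],[[-29.3,-2.2,6.4],[28,-32.1,-1.5],-0.5],[[-29.3,-2.2,6.4],[28,-32.1,-1.5],-0.5]]'; python3 g2.py 0.5 62 90
```

```text
clock: 12.0
ee_pos: [0.6317, 0.052, 0.2104]
eef_rot: [2.618, 0.229, 0.047]
ft_force: [0.2, -0.4, 0.4]
finger_gap: 0.0636
t 12.0 p [0.6317 0.052  0.2104] F [ 0.2 -0.4  0.4] gap 0.0636 q [ 0.19  0.32  1.64 -0.54  1.25  1.78]
TCP in bed mm [ -5.8  59.2 188. ]
turn [-0.56  0.35  0.49] ang 0.8 shift cm [0.33 0.72 9.79]
```

```bash
python3 -m inch '[[[-0.3,0.2,0.4],[0.3,0.4,0],-0.5],[[-0.3,0.2,0.4],[0.3,0.4,4],-0.5],[[-0.3,0.2,0.4],[0.3,0.4,8],-0.5],[[-0.3,0.2,0.4],[0.3,0.4,9.8],-0.5],[[-0.3,0.2,0.4],[0.3,0.4,9.8],-0.5],[[-0.3,0.2,0.4],[0.3,0.4,9.8],-0.5]]'; python3 g2.py 0.5 62 38
python3 - <<'E'
from h import *
p,d=snap("side","side7")
a=cv2.resize(p[130:235,250:370,::-1],None,fx=5,fy=5,interpolation=cv2.INTER_CUBIC);cv2.imwrite("pics/c7.png",a)
E
```

```text
clock: 12.6
ee_pos: [0.643, -0.0013, 0.1296]
eef_rot: [2.615, 0.213, 0.057]
ft_force: [0.6, 1.8, 0.8]
finger_gap: 0.0642
t 12.6 p [ 0.643  -0.0013  0.1296] F [0.6 1.8 0.8] gap 0.0642 q [ 0.11  0.41  1.69 -0.59  1.09  1.81]
TCP in bed mm [ 1.  61.4 90.8]
turn [-0.23  0.13 -0.23] ang 0.4 shift cm [ 0.07 -0.03  5.28]
```

View pics/c7.png

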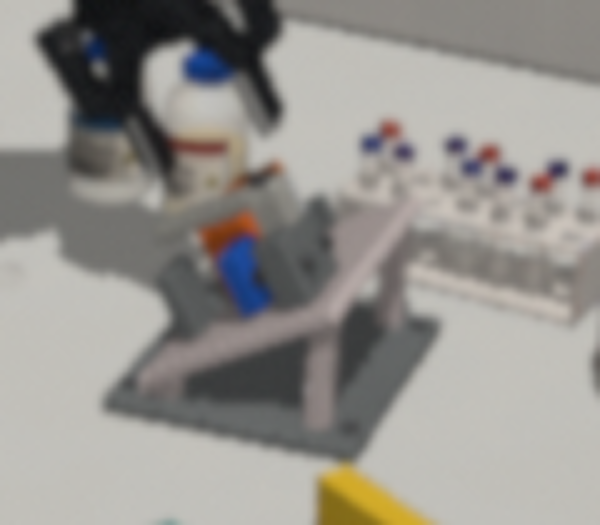

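The fingers (150,150 and 265,110) straddle the spacer, which sits behind the bridge in this view. Next I descend and grip.

```bash
python3 -m inch '[[[0,0,0],[0,0,2],-0.5],[[0,0,0],[0,0,4],-0.5],[[0,0,0],[0,0,5.2],-0.5],[[0,0,0],[0,0,5.2],-0.5],[[0,0,0],[0,0,5.2],0],[[0,0,0],[0,0,5.2],0.4],[[0,0,0],[0,0,5.2],1],[[0,0,0],[0,0,5.2],1],[[0,0,0],[0,0,5.2],1],[[0,0,0],[0,0,5.2],1]]'; python3 g2.py 0 61 130
```

```text
clock: 13.65
ee_pos: [0.6484, -0.025, 0.0854]
eef_rot: [2.615, 0.215, 0.061]
ft_force: [-0.0, 4.2, 5.9]
finger_gap: 0.0298
t 13.65 p [ 0.6484 -0.025   0.0854] F [-0.   4.2  5.9] gap 0.0298 q [ 0.07  0.47  1.7  -0.62  1.01  1.83]
TCP in bed mm [-0.  62.8 40.4]
turn [-0.24 -0.07 -0.2 ] ang 0.3 shift cm [-0.17 -0.03 -8.96]
```

```bash
cat > g3.py <<'E'
from h import *
import sys
s=st();a=np.radians(9.5);Rt=toolR([0,0,-1],[np.sin(a),-np.cos(a),0])
go([.4783,.3692,float(sys.argv[1])],Rt)
E
python3 -m inch '[[[0,0,0],[0,0,-2],1],[[0,0,0],[0,0,-5],1],[[0,0,0],[0,0,-9],1],[[0,0,0],[0,0,-12],1],[[0,0,0],[0,0,-12],1],[[0,0,0],[0,0,-12],1]]'; python3 g3.py .15
```

```text
clock: 14.25
ee_pos: [0.6372, 0.0329, 0.1876]
eef_rot: [2.615, 0.216, 0.057]
ft_force: [-0.2, -0.9, -1.2]
finger_gap: 0.029
t 14.25 p [0.6372 0.0329 0.1876] F [-0.2 -0.9 -1.2] gap 0.029 q [ 0.16  0.34  1.66 -0.56  1.2   1.79]
turn [29.74  0.04 -0.06] ang 29.7 shift cm [-10.16 -32.93 -14.47]
```

```bash
python3 -m inch '[[[29.7,0,0],[-10.2,-32.9,-14.5],1],[[29.7,0,0],[-10.2,-32.9,-14.5],1],[[29.7,0,0],[-10.2,-32.9,-14.5],1],[[29.7,0,0],[-10.2,-32.9,-14.5],1],[[29.7,0,0],[-10.2,-32.9,-14.5],1],[[29.7,0,0],[-10.2,-32.9,-14.5],1],[[29.7,0,0],[-10.2,-32.9,-14.5],1],[[29.7,0,0],[-10.2,-32.9,-14.5],1],[[29.7,0,0],[-10.2,-32.9,-14.5],1],[[29.7,0,0],[-10.2,-32.9,-14.5],1],[[29.7,0,0],[-10.2,-32.9,-14.5],1]]'; python3 g3.py .0485
```

```text
clock: 15.35
ee_pos: [0.4784, 0.3672, 0.1492]
eef_rot: [3.128, 0.255, -0.003]
ft_force: [0.9, -0.3, -1.1]
finger_gap: 0.0293
t 15.35 p [0.4784 0.3672 0.1492] F [ 0.9 -0.3 -1.1] gap 0.0293 q [ 0.54  0.28  1.74 -0.    1.12  1.95]
turn [ 0.15  0.14 -0.17] ang 0.3 shift cm [ 0.04 -0.23 10.07]
```

```bash
python3 -m inch '[[[0,0,0],[0,0,3],1],[[0,0,0],[0,0,6],1],[[0,0,0],[0,0,9],1],[[0,0,0],[0,0,9.8],1],[[0,0,0],[0,0,10.1],1],[[0,0,0],[0,0,10.3],1],[[0,0,0],[0,0,10.4],1],[[0,0,0],[0,0,10.4],1]]'; python3 g3.py .0445
```

```text
clock: 16.15
ee_pos: [0.4795, 0.3695, 0.0483]
eef_rot: [-3.131, -0.258, -0.004]
ft_force: [0.3, 0.5, -0.9]
finger_gap: 0.0292
t 16.15 p [0.4795 0.3695 0.0483] F [ 0.3  0.5 -0.9] gap 0.0292 q [ 0.54  0.42  1.78 -0.    0.94  1.95]
turn [-0.01 -0.14 -0.09] ang 0.2 shift cm [-0.12  0.01  0.38]
```

```bash
python3 -m inch '[[[0,0,0],[0,0,0.15],1],[[0,0,0],[0,0,0.3],1],[[0,0,0],[0,0,0.4],1],[[0,0,0],[0,0,0.4],1],[[0,0,0],[0,0,0.4],1]]'; python3 g3.py .0445
```

```text
clock: 16.65
ee_pos: [0.4788, 0.3694, 0.0442]
eef_rot: [3.13, 0.258, 0.001]
ft_force: [-1.3, -0.8, 5.4]
finger_gap: 0.0292
t 16.65 p [0.4788 0.3694 0.0442] F [-1.3 -0.8  5.4] gap 0.0292 q [ 0.54  0.43  1.78 -0.    0.93  1.95]
turn [ 0.03 -0.04 -0.07] ang 0.1 shift cm [-0.05  0.01 -0.03]
```

Contact with the tray floor (5.4 N). Release and rise.

```bash
python3 -m inch '[[[0,0,0],[0,0,0],0.3],[[0,0,0],[0,0,0],0],[[0,0,0],[0,0,0],-0.5],[[0,0,0],[0,0,0],-0.5],[[0,0,0],[0,0,-3],-0.5],[[0,0,0],[0,0,-7],-0.5],[[0,0,0],[0,0,-12],-0.5],[[0,0,0],[0,0,-16],-0.5],[[0,0,0],[-12,0,-16],-0.5],[[0,0,0],[-12,0,-16],-0.5],[[0,0,0],[-12,0,-16],-0.5],[[0,0,0],[-12,0,-16],-0.5]]'
python3 - <<'E'
from h import *
st();p,d=snap("top","top8");P=pts("top",d)
Q=P[(P[...,0]>.40)&(P[...,0]<.56)&(P[...,1]>.28)&(P[...,1]<.45)&(P[...,2]>.045)&(P[...,2]<.065)];print(len(Q),cv2.minAreaRect((Q[:,:2]*1000).astype(np.float32)),np.median(Q[:,2]))
Q=P[(P[...,0]>.40)&(P[...,0]<.58)&(P[...,1]>-.38)&(P[...,1]<-.27)&(P[...,2]>.028)&(P[...,2]<.045)];print(len(Q),cv2.minAreaRect((Q[:,:2]*1000).astype(np.float32)))
E
```

```text
clock: 17.85
ee_pos: [0.3569, 0.3487, 0.2019]
eef_rot: [3.129, 0.261, -0.004]
ft_force: [0.5, -0.4, 0.1]
finger_gap: 0.0638
t 17.85 p [0.3569 0.3487 0.2019] F [ 0.5 -0.4  0.1] gap 0.0638 q [ 0.63  0.    1.95 -0.    1.19  2.04]
335 ((480.01275634765625, 368.12091064453125), (75.6676025390625, 30.640342712402344), 9.315774917602539) 0.0544889233189699
330 ((488.1859436035156, -327.2672119140625), (108.66291046142578, 21.44717025756836), 17.197126388549805)
```

View pics/top8.png

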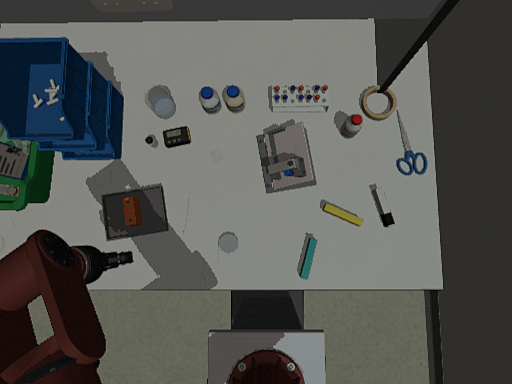

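The spacer stands in the tray at (132,211) with its top at z = 54 mm, which is the 4 mm floor plus 50 mm. The block stands at (382,205), and the other things look unmoved.

```bash
python3 -c "
from workcell import bot
print(bot.job_done())"
```

```text
the job is handed in; nothing more can be done
None
```

The job is done and handed in at about 18 s of robot time. Three stages, in the order asked:

1. **Knocking out:** I gripped the white block by its black end and pushed the spacer along the channel to bed y ≈ 61 mm, which is clear of the bridge. The force I read part-way through the push was about 11 N.
2. **Block back down:** I set the block upright on the worktop within about 2 mm of where it started.
3. **Spacer in the tray:** I took the spacer across its 30 mm with the gripper tilted like the bed. I then set it upright near the middle of the grey tray.

The last checks agreed:
- **Spacer:** its top is at 54.5 mm (54 expected) and its outline is 76 x 31 mm, turned to match the tray.
- **Block:** it is still standing where I left it.
- **Other things:** in the last top view they look unmoved. I checked this by eye and did not measure it.
- **Robot:** the gripper is clear of everything, with a force reading near zero.

No check failed. One early measurement disagreed: the side camera's fit of the bed plate gave a 14° tilt instead of 30°, so I used the top view for the bed.

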